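Pull a pipe-support plate from the rack for an order

TASK

A customer has ordered the tall plain support plate: the full-height steel plate with the straight top edge, not the notched one and not the short one. Slide it straight up out of its slot in the wooden rack, then lower it upright, bottom edge first, all the way down into the empty metal order tray before letting go. Leave the other two plates in their slots.

Things in the scene. Friction and masses are not known exactly. Their poses are not given: they have to be found in the camera images.
- tall_plate: Plate to take: plain steel rectangle 80 wide (its x), 8 thick (y), 120 high (z, up), straight top, bolt holes near its corners, 0.48 to 0.72 kg. Origin: middle of the bottom edge. Stands on edge in any of 3 slots of a fixed wooden rack (200 along the plates' y, 112 along x, 55 high); slots 70 apart along y, 88 long, 12 wide, 45 deep, floor 10 above the table: plate top is 130 above the table.
- tray: Order tray, fixed, empty: narrow aluminium open box, inside 120 long (its x), 36 wide (y), 67 deep, walls 3 thick, rim 70 and floor 3 above the table, on a thin flange 150 x 70. Origin: centre of its underside, at table height; z up. The plate stands in it on edge, width along the tray's length, either face either way, and may lean on a wall.
- notched_plate: Leave in its slot: like the tall plate (80 x 8 x 120 high, same origin and axes) but with a wide U notch, 48 wide and 40 deep, in its top edge, leaving two 16 mm prongs. All three plates are parallel; which slot holds which varies.
- short_plate: Leave in its slot: same steel, 80 wide x 8 thick but only 80 high, top 90 above the table. Origin (middle of the bottom edge) and axes like the tall plate.
Not all that is in view belongs to the job. Leave any blue or green look-alike of the tall_plate alone.

How it is judged:
By the outcome, as a careful person would: the job done as asked, in the order asked, and still so for the second after the job is handed in, with the robot touching nothing.
It also fails if it takes over 45 s, if anything falls off the work surface, if the arm or the gripper's body presses on something with over 40 N, if the wrist force passes 120 N, or if a joint passes its speed limit or range.

ROBOT

A 7-joint arm with a two-finger parallel gripper is mounted at the origin on the work surface. World frame = base frame: x ahead of the robot, y to its left, z up, the work surface at z = 0. Lengths are in m, angles in rad, forces in N, time in s.
With the tool pointing down it reaches from about 0.35 to 0.9 m from the base axis. Payload 8.1 kg.
Tool frame: the origin (TCP) lies on the centre line of the jaws, within the pads' length; the fingertips stand 19 mm ahead of it and the grasp point (between the pads) is the TCP; z points along the fingers, y is the direction in which the jaws open and shut (so a half turn about z gives the same grasp; the last joint's range is limited). The gripper opens to 92 mm and grips with 3 to 60 N. Pads are 19 mm wide; open, the fingers measure 130 mm over their backs; the gripper's body (75 mm by 190 mm) begins 47 mm behind the grasp point.
Start: joints at [1.1, 0.434, 0.025, 1.573, -0.012, 1.134, -0.075], TCP at [0.225, -0.583, 0.246] pointing down, gripper open.
Joint ranges: [-2.62, 2.62], [-0.44, 2.09], [-1.27, 1.32], [0.08, 2.57], [-1.32, 4.46], [0.12, 2], [-2.74, 2.74]. Speed limits (rad/s): [2.22, 2.22, 3.01, 3.01, 3.14, 3.14, 3.14].

INTERFACE

Orientations are given as a rotation vector (axis times angle).
In Python, from cell import monitor, imaging, workorder, outline_of gives the robot as it stands.
- The arm moves only by the tool move_arm, never from a script. Its argument "series" is a list of rows, each a list of 6 numbers: the shift along the world's x, y, z in cm, then the turn, a rotation vector about the world's x, y, z in degrees. A call has 1 to 8 rows; each row shifts and turns the commanded pose from where the row before left it; what a row does not reach is not made up. A row lasts 1/10 s, in which the tool goes at most 50 mm and 8.59 degrees, less where a joint would pass 70% of its speed; a pose out of reach is approached as far as the arm can. A call with a gripper value outside its range is refused whole. "grip" is the opening, from 0 (shut) to 1 (fully open), set as the call begins (left out, the last holds). The fingers move at their own pace and stop on an object; "force" is the grip in N (left out, the last holds). Time passes only in rows, so rows that do not move let the fingers close. It gives the time, the measured TCP pose, the force and the opening at its end, in the units of the state.
- monitor.observe(): the state, without advancing time (a new reading comes with each control period).
- imaging.get_image(name): name is "side" or "top"; returns a dict with "color" (400x640x3 uint8, red, green, blue), "fx", "fy", "cx", "cy" (pixels), "dist_coeffs" ([k1, k2, p1, p2, k3] as OpenCV has them; the pictures are not rectified), "rvec" (rotation vector, rad) and "tvec" (3), from world to camera coordinates, as OpenCV has them. Camera axes: x right, y down, z forward; pixel columns grow to the right and rows downward; lengths in m; the calibration is good to about 2 mm. A picture is of the moment at which its call begins. There is no depth.
- workorder.sign_off(): hands the job in, once; it reports no verdict.
Trained networks look in the newest picture that a camera, given by its name, has taken for a name from the list of things; names that differ only in an ending like _2 or _b are one class to them, and where a whole thing is asked for, a point or a joint stands for the part that bears it (a point fixed in the world has none). Each returns a list of dicts, best first, with "p" (0 to 1); they miss things now and then, are a little off and sometimes report something else, mostly with a low value. They report only what shows in the picture. A call takes as long as a camera call. They do not tell look-alikes from the thing itself.
- outline_of(camera, thing): "mask" (400x640 bool, what is visible of it) and "rect" ([left, top, width, height] in pixels, round what is visible of it).
The state is a dict: "clock": time; "joints": joint angles; "dq": joint speeds; "joint_efforts": joint torques, N m; "position": TCP position; "ee_rot": TCP orientation; "force": force on the tool from outside, world axes, zero at the start; "ft_torque": the same for the moment, N m; "width": opening from 0.0 (shut) to 1.0 (fully open).
Only numpy, scipy, OpenCV 4.12 (cv2) and the standard library are available. Lean on these libraries where they do the work, as an engineer would, in place of code of your own. Each camera call takes 0.05 s, during which the arm holds its last target. There are 200 camera calls.

## Working session

There is one attempt and no reset: what is moved stays moved. The work goes in short steps, Python scripts to look and compute and a tool call to move; the robot and the scene stay as the last step left them, time stands still between calls to the robot, and variables do not carry over. Pictures are saved under pics/ and viewed, about 8 in all and at most 12, crops included, and the job is handed in when it is done.

Besides the shell and the picture viewer there is one more tool, called after "Request:" as name([rows], argument=value, ...), one row to a line, values as JSON. move_arm: Moves the arm, as the interface text tells. Its arguments: {"type":"object","properties":{"series":{"type":"array"},"grip":{"type":"number"},"force":{"type":"number"}},"required":["series"]}

```bash
mkdir -p pics
cat > h.py <<'E'
import numpy as np, cv2
from cell import monitor, imaging, workorder, outline_of
def cam(n):
    d=imaging.get_image(n); d['K']=np.array([[d['fx'],0,d['cx']],[0,d['fy'],d['cy']],[0,0,1.]]); d['D']=np.array(d['dist_coeffs'],float)
    d['rvec']=np.array(d['rvec'],float); d['tvec']=np.array(d['tvec'],float); return d
def save(d,f,crop=None,s=1):
    c=d['color'][...,::-1]
    if crop: l,t,w,h=crop; c=c[t:t+h,l:l+w]
    cv2.imwrite('pics/'+f,cv2.resize(c,None,fx=s,fy=s,interpolation=cv2.INTER_CUBIC))
def proj(d,P): return cv2.projectPoints(np.array(P,float).reshape(-1,1,3),d['rvec'],d['tvec'],d['K'],d['D'])[0][:,0]
def atz(d,px,z):
    px=np.array(px,float).reshape(-1,1,2); n=cv2.undistortPoints(px,d['K'],d['D'])[:,0]
    R=cv2.Rodrigues(d['rvec'])[0]; C=-R.T@d['tvec']; r=np.c_[n,np.ones(len(n))]@R
    return C+r*((z-C[2])/r[:,2])[:,None]
E
python3 - <<'E'
from h import *
for n in('top','side'):
    d=cam(n); save(d,n+'1.png')
    R=cv2.Rodrigues(d['rvec'])[0]; print(n,'cam at',(-R.T@d['tvec']).round(3))
    for t in('tall_plate','notched_plate','short_plate','tray'):
        for o in outline_of(n,t):
            m=o['mask'].astype(np.uint8); (c,s,a)=cv2.minAreaRect(cv2.findNonZero(m))
            print(t,round(o['p'],2),o['rect'],np.round(c,1),np.round(s,1),round(a,1))
print(monitor.observe())
E
```

```text
top cam at [ 0.427 -0.028  0.967]
tall_plate 0.92 [168.9, 231.9, 45.1, 22.8] [189.5 244.5] [45.5 14.5] 24.4
tall_plate 0.89 [243.9, 147.8, 18.5, 36.5] [253.2 168. ] [10.1 37.8] 9.8
tall_plate 0.71 [235.6, 227.6, 18.1, 37.0] [244.5 244.9] [37.2 13.6] 82.2
notched_plate 0.85 [213.6, 141.1, 15.7, 42.1] [222.7 162.7] [11.8 36.5] 11.3
short_plate 0.79 [189.0, 144.0, 13.1, 31.5] [195.4 159. ] [ 9.6 32.4] 7.1
tray 0.92 [361.9, 157.0, 27.0, 58.3] [376.  183.5] [61. 28.] 90.0
side cam at [0.16  0.77  0.686]
tall_plate 0.84 [260.1, 196.8, 35.3, 44.8] [279.5 219.4] [46.2 30.7] 18.4
tall_plate 0.79 [336.7, 232.6, 40.4, 50.8] [355.8 257.5] [43.6 50.7] 4.8
notched_plate 0.59 [237.3, 218.0, 42.2, 47.5] [257.6 239.2] [51.8 30.4] 21.0
short_plate 0.76 [219.7, 255.7, 36.9, 27.8] [236.4 269.7] [45.2 15.2] 26.6
tray 0.6 [310.2, 149.7, 60.9, 47.3] [342.5 173.6] [61.6 36.3] 11.3
{'clock': 0.5, 'joints': array([ 1.1003688 ,  0.43451772,  0.02500672,  1.57326212, -0.01160232,
        1.13400477, -0.0750887 ]), 'dq': array([ 0.00122739,  0.00127979, -0.00020454,  0.0004019 , -0.00064363,
       -0.00053003,  0.00159475]), 'joint_efforts': array([-1.18040531e-03, -6.67144275e+01,  9.82945114e-01, -3.14568615e+01,
       -6.04974618e-02,  3.39363143e-02,  4.85835858e-05]), 'position': array([ 0.22470455, -0.58318508,  0.24570683]), 'ee_rot': array([-3.08859359e+00, -5.74397257e-01,  3.92724842e-05]), 'force': array([-0.59186819, -0.29865067, -0.55264509]), 'ft_torque': array([-0.00018816,  0.02922918, -0.00187314]), 'width': 0.9990541208079481}
```

View pics/top1.png

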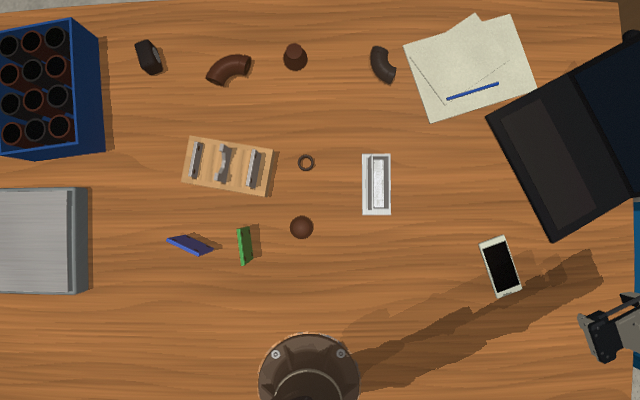

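View pics/side1.png

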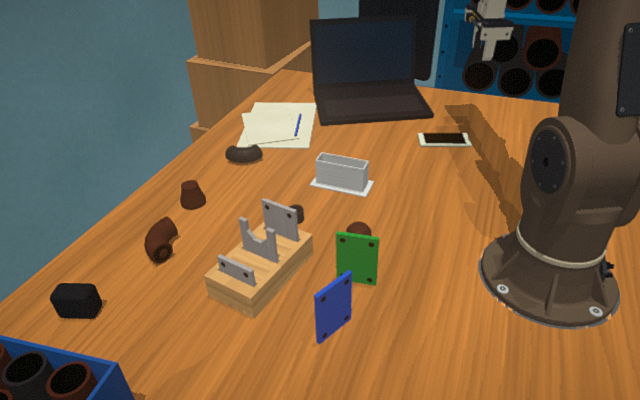

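Candidates: steel tall plate (plain top) at top (253,168) / side (280,219); notched at top (223,163) / side (258,240); short at top (195,160) / side (236,270); green look-alike at top (244,245) / side (356,257); blue look-alike at top (190,245) / side (333,305). I choose the steel plate with the plain top and check it in a crop.

Run:
```python
from h import *
d=cam('top'); e=cam('side')
a=cv2.resize(d['color'][125:205,170:290],None,fx=5,fy=5,interpolation=cv2.INTER_CUBIC)
b=cv2.resize(e['color'][190:260,230:320],None,fx=2.5,fy=2.5,interpolation=cv2.INTER_CUBIC)
c=np.zeros((600,600,3),np.uint8); c[:400]=a; c[410:585,:225]=b
t=cv2.resize(d['color'][147:222,355:400],None,fx=2.5,fy=2.5,interpolation=cv2.INTER_CUBIC); c[410:597,300:300+t.shape[1]]=t[:187]
cv2.imwrite('pics/crop1.png',c[...,::-1])
print(atz(d,[[361.9,153],[390.8,153],[390.8,215],[361.9,215]],0.0).round(4))
print(proj(d,[[.4,.1,0],[.4,.1,.13],[.3,.1,0]]))
```

```text
[[ 0.5654 -0.1424  0.    ]
 [ 0.5647 -0.2139  0.    ]
 [ 0.4119 -0.2107  0.    ]
 [ 0.4129 -0.1397  0.    ]]
[[264.12997798 221.58631524]
 [256.08555102 223.39025476]
 [264.61279162 262.46845826]]
```

View pics/crop1.png

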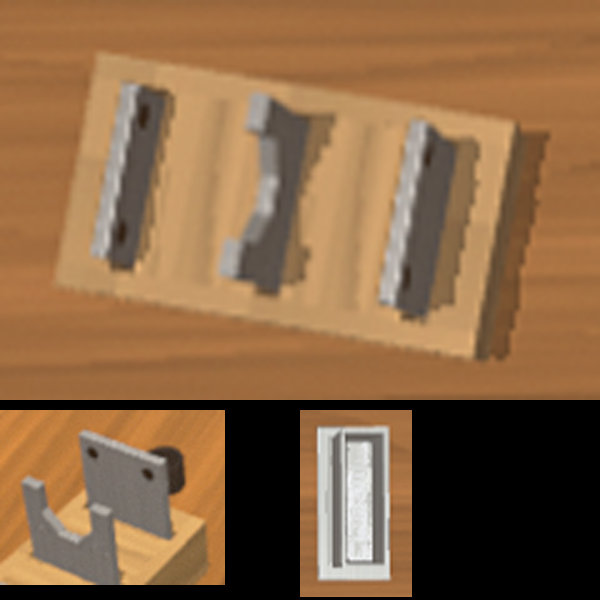

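The crop shows the plain straight-top steel plate with its top face at top-picture pixels from about (254,149) to (248,186), at the right end of the rack. The tray is nearly aligned with the x axis, its flange spanning (362–391, 153–215).

Run:
```python
from h import *
d=cam('top'); e=cam('side')
T=np.array([[422,122],[390,304]])/5+[170,125]
P=atz(d,T,.13); print('plate ends',P.round(4),'mid',P.mean(0).round(4),'len',np.linalg.norm(P[0]-P[1]),'yaw',np.degrees(np.arctan2(*(P[0]-P[1])[[1,0]])))
Q=atz(d,np.array([[97,52],[517,121],[476,358],[55,287]])/5+[170,125],.055); print('rack',Q.mean(0).round(4),np.degrees(np.arctan2(*(Q[0]-Q[3])[[1,0]])),np.degrees(np.arctan2(*(Q[0]-Q[1])[[1,0]])), np.linalg.norm(Q[0]-Q[1]),np.linalg.norm(Q[0]-Q[3]))
S=np.array([[82,433],[167,460]])-[0,410]; S=S/2.5+[230,190]; print('side ends',atz(e,S,.13).round(4))
rim=np.array([[333,429],[388,429],[388,567],[333,567]])-[300,410]; rim=rim/2.5+[355,147]; W=atz(d,rim,.07); print('tray rim',W.round(4),W.mean(0).round(4))
s=monitor.observe(); R=cv2.Rodrigues(s['ee_rot'])[0]; print(s['position'],'tool y dir',R[:,1].round(4),np.degrees(np.arctan2(R[1,1],R[0,1])))
```

```text
plate ends [[0.5578 0.1023 0.13  ]
 [0.4801 0.1165 0.13  ]] mid [0.5189 0.1094 0.13  ] len 0.0789711565173305 yaw -10.357221402092463
rack [0.5323 0.1785 0.055 ] -10.16870083048015 79.62038070704428 0.20104114878571558 0.11207219271694585
side ends [[0.5554 0.1099 0.13  ]
 [0.4772 0.1199 0.13  ]]
tray rim [[ 0.5516 -0.1484  0.07  ]
 [ 0.551  -0.1989  0.07  ]
 [ 0.4248 -0.1963  0.07  ]
 [ 0.4256 -0.1461  0.07  ]] [ 0.4883 -0.1724  0.07  ]
[ 0.22470098 -0.58325123  0.24576749] tool y dir [ 3.595e-01 -9.331e-01  1.000e-04] -68.93075170180326
```

Request:
move_arm([
  [1.45, 3.45, 0.3, 0, 0, -1.57],
  [1.45, 3.45, 0.3, 0, 0, -1.57],
  [1.45, 3.45, 0.3, 0, 0, -1.57],
  [1.45, 3.45, 0.3, 0, 0, -1.57],
  [1.45, 3.45, 0.3, 0, 0, -1.57],
  [1.45, 3.45, 0.3, 0, 0, -1.57],
  [1.45, 3.45, 0.3, 0, 0, -1.57],
  [1.45, 3.45, 0.3, 0, 0, -1.57],
], grip=0.45)

```text
clock: 1.5
position: [0.3411, -0.3058, 0.2701]
ee_rot: [3.133, 0.231, 0.001]
force: [0.6, 0.5, -0.5]
width: 0.451
```

Request:
move_arm([
  [1.45, 3.45, 0, 0, 0, -1.57],
  [1.45, 3.45, 0, 0, 0, -1.57],
  [1.45, 3.45, 0, 0, 0, -1.57],
  [1.45, 3.45, 0, 0, 0, -1.57],
  [1.45, 3.45, 0, 0, 0, -1.57],
  [1.45, 3.45, 0, 0, 0, -1.57],
  [1.45, 3.45, 0, 0, 0, -1.57],
  [1.45, 3.45, 0, 0, 0, -1.57],
])

```text
clock: 2.3
position: [0.4571, -0.0298, 0.27]
ee_rot: [3.139, -0.113, 0.001]
force: [0.9, -0.1, 0.0]
width: 0.452
```

Request:
move_arm([
  [1.45, 3.45, 0, 0, 0, -1.57],
  [1.45, 3.45, 0, 0, 0, -1.57],
  [1.45, 3.45, 0, 0, 0, -1.57],
  [1.45, 3.45, 0, 0, 0, -1.57],
  [0, 0, 0, 0, 0, 0],
  [0, 0, 0, 0, 0, 0],
])

```text
clock: 2.9
position: [0.5146, 0.1074, 0.2695]
ee_rot: [3.129, -0.28, -0.001]
force: [0.1, -1.3, -0.1]
width: 0.451
```

```bash
cat > st.py <<'E'
from h import *
s=monitor.observe(); R=cv2.Rodrigues(s['ee_rot'])[0]
print(s['clock'],s['position'].round(4),'yaw',np.degrees(np.arctan2(R[1,1],R[0,1])).round(2),'z',R[:,2].round(3),'q',s['joints'].round(2),'F',s['force'].round(1),'w',round(s['width'],3))
E
python3 st.py
```

```text
2.9 [0.5146 0.1074 0.2695] yaw -100.21 z [-0.001 -0.    -1.   ] q [-0.    0.29 -0.38  1.75  0.12  1.13 -2.17] F [ 0.1 -1.3 -0.1] w 0.451
```

Request:
move_arm([
  [0.42, 0.26, -3, 0, 0, 0],
  [0, 0, -3.5, 0, 0, 0],
  [0, 0, -3.0, 0, 0, 0],
  [0, 0, -1, 0, 0, 0],
  [0, 0, 0, 0, 0, 0],
])

```text
clock: 3.4
position: [0.5181, 0.108, 0.1639]
ee_rot: [3.127, -0.285, -0.004]
force: [0.4, 0.2, -0.0]
width: 0.447
```

```bash
python3 st.py
python3 - <<'E'
from h import *
d=cam('top'); e=cam('side')
a=cv2.resize(d['color'][110:210,170:300],None,fx=4,fy=4,interpolation=cv2.INTER_CUBIC)
b=cv2.resize(e['color'][150:290,210:340],None,fx=4,fy=4,interpolation=cv2.INTER_CUBIC)
cv2.imwrite('pics/c2.png',cv2.resize(np.vstack([a,b])if 0 else b,None,fx=1,fy=1)[...,::-1])
E
```

```text
3.4 [0.5181 0.108  0.1639] yaw -100.4 z [-0.002 -0.001 -1.   ] q [-0.03  0.4  -0.37  1.88  0.18  0.9  -2.23] F [ 0.4  0.2 -0. ] w 0.447
```

View pics/c2.png

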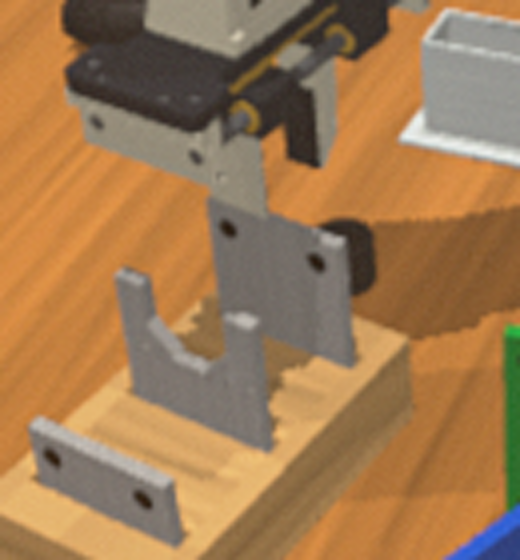

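Run:
```python
from h import *
e=cam('side'); s=monitor.observe(); p=s['position']; R=cv2.Rodrigues(s['ee_rot'])[0]
f=lambda P:((proj(e,P)-[210,150])*4).round(0)
print('tip of near/far finger inner',f([p+R@[0,k,.019] for k in(-.0206,.0206)]), 'pads edges',f([p+R@[x,-.0206,.019] for x in(-.0095,.0095)]))
c=np.array([.5188,.1100,0]);a=np.radians(-10.3);X=np.array([np.cos(a),np.sin(a),0]);Y=np.array([-X[1],X[0],0])
print('plate top corners pred',f([c+X*i*.04+Y*j*.004+[0,0,.13] for i in(1,-1) for j in(1,-1)]))
```

```text
tip of near/far finger inner [[248. 204.]
 [298. 160.]] pads edges [[265. 209.]
 [232. 198.]]
plate top corners pred [[208. 192.]
 [217. 184.]
 [341. 240.]
 [350. 231.]]
```

The crop shows the near finger at (240,190) beside the plate's top edge, which runs (210,197) to (350,237). The predicted corners match within about 2 mm, so I go down and grip.

Request:
move_arm([
  [0.05, 0.2, -2, 0, 0, 0],
  [0, 0, -2, 0, 0, 0],
  [0, 0, -1.3, 0, 0, 0],
  [0, 0, 0, 0, 0, 0],
  [0, 0, 0, 0, 0, 0],
])

```text
clock: 4.05
position: [0.5199, 0.1115, 0.1126]
ee_rot: [-3.129, 0.283, -0.001]
force: [0.1, 0.4, 0.2]
width: 0.45
```

Request:
move_arm([
  [0, 0, 0, 0, 0, 0],
  [0, 0, 0, 0, 0, 0],
  [0, 0, 0, 0, 0, 0],
  [0, 0, 0, 0, 0, 0],
  [0, 0, 0, 0, 0, 0],
  [0, 0, 0, 0, 0, 0],
], grip=0, force=40)

```text
clock: 4.65
position: [0.5197, 0.112, 0.112]
ee_rot: [-3.128, 0.283, -0.001]
force: [-0.3, 2.7, 0.9]
width: 0.083
```

```bash
python3 st.py
```

```text
4.65 [0.5197 0.112  0.112 ] yaw -100.32 z [ 0.001  0.001 -1.   ] q [-0.05  0.47 -0.35  1.93  0.22  0.78 -2.27] F [-0.3  2.7  0.9] w 0.083
```

Request:
move_arm([
  [0, 0, 0.7, 0, 0, 0],
  [0, 0, 1.5, 0, 0, 0],
  [0, 0, 2, 0, 0, 0],
  [0, 0, 2, 0, 0, 0],
  [0, 0, 2, 0, 0, 0],
  [0, 0, 2, 0, 0, 0],
  [0, 0, 1.8, 0, 0, 0],
  [0, 0, 0, 0, 0, 0],
])

```text
clock: 5.45
position: [0.52, 0.1112, 0.2337]
ee_rot: [-3.129, 0.283, -0.004]
force: [0.9, -0.3, -5.9]
width: 0.082
```

```bash
python3 st.py
python3 - <<'E'
from h import *
e=cam('side'); save(e,'s3.png',(180,90,240,200),3)
E
```

```text
5.45 [0.52   0.1112 0.2337] yaw -100.34 z [ 0.003  0.    -1.   ] q [-0.02  0.33 -0.38  1.79  0.14  1.05 -2.2 ] F [ 0.9 -0.3 -5.9] w 0.082
```

View pics/s3.png

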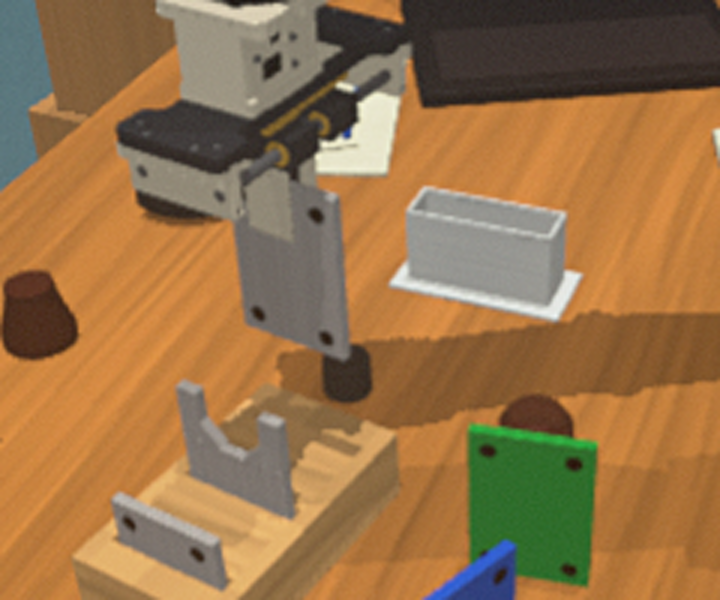

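The picture shows the plate hanging upright in the grip at (290,280), clear of the rack, and the tray empty at (485,245). The other two plates are still in their slots.

Request:
move_arm([
  [-0.15, -1.3, 0, 0, 0, 0.8],
  [-0.25, -2.2, 0, 0, 0, 0.8],
  [-0.3, -2.7, 0, 0, 0, 0.8],
  [-0.3, -2.7, 0, 0, 0, 0.8],
  [-0.3, -2.7, 0, 0, 0, 0.8],
  [-0.3, -2.7, 0, 0, 0, 0.8],
  [-0.3, -2.7, 0, 0, 0, 0.8],
  [-0.3, -2.7, 0, 0, 0, 0.8],
])

```text
clock: 6.3
position: [0.4959, -0.0869, 0.2301]
ee_rot: [3.14, -0.107, -0.005]
force: [0.5, 0.4, -5.7]
width: 0.083
```

Request:
move_arm([
  [-0.3, -2.7, 0, 0, 0, 0.8],
  [-0.3, -2.7, 0, 0, 0, 0.8],
  [-0.25, -2, 0, 0, 0, 0.8],
  [-0.1, -1.4, 0, 0, 0, 0.5],
  [0, 0, 0, 0, 0, 0],
  [0, 0, 0, 0, 0, 0],
])

```text
clock: 6.9
position: [0.4871, -0.1732, 0.2305]
ee_rot: [-3.141, 0.029, 0.004]
force: [0.6, 1.0, -5.9]
width: 0.085
```

```bash
python3 st.py
python3 - <<'E'
from h import *
e=cam('side'); save(e,'s4.png',(270,80,150,130),4)
f=lambda P:((proj(e,P)-[270,80])*4).round(0)
c=np.array([.4885,-.1745,0])
print('rim inner',f([c+[i*.06,j*.018,.07] for i,j in((1,1),(1,-1),(-1,-1),(-1,1))]))
E
```

```text
6.9 [ 0.4871 -0.1732  0.2305] yaw -91.07 z [-0.002  0.001 -1.   ] q [ 0.47  0.3  -0.29  1.83  0.1   1.03 -1.45] F [ 0.6  1.  -5.9] w 0.085
rim inner [[185. 316.]
 [206. 288.]
 [387. 320.]
 [370. 350.]]
```

View pics/s4.png

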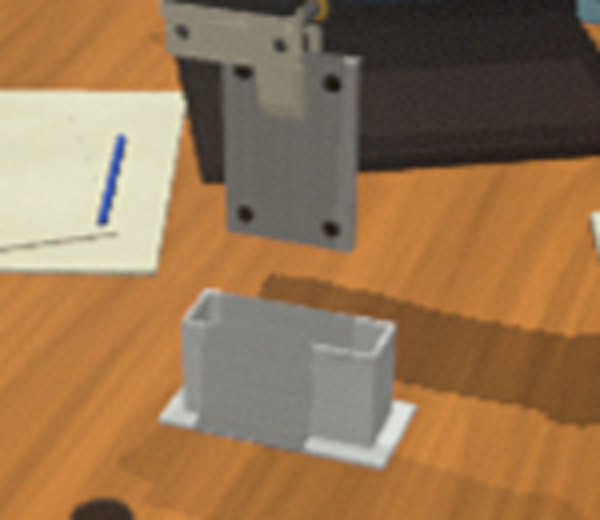

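The rim lies at (185,320), (208,292), (392,322), (372,352), where predicted, with the plate hanging upright above it. I lower it.

Request:
move_arm([
  [0.1, -0.1, -1.5, 0, 0, 0],
  [0, 0, -2, 0, 0, 0],
  [0, 0, -2, 0, 0, 0],
  [0, 0, -2, 0, 0, 0],
  [0, 0, -1.5, 0, 0, 0],
  [0, 0, -1.5, 0, 0, 0],
  [0, 0, -1, 0, 0, 0],
  [0, 0, 0, 0, 0, 0],
])

```text
clock: 7.75
position: [0.4881, -0.1735, 0.1155]
ee_rot: [-3.14, 0.026, 0.004]
force: [-0.2, -0.4, -5.0]
width: 0.081
```

```bash
python3 st.py
```

```text
7.75 [ 0.4881 -0.1735  0.1155] yaw -90.96 z [-0.003  0.001 -1.   ] q [ 0.44  0.44 -0.27  1.96  0.16  0.77 -1.51] F [-0.2 -0.4 -5. ] w 0.081
```

Request:
move_arm([
  [0, 0, -0.3, 0, 0, 0],
  [0, 0, -0.3, 0, 0, 0],
  [0, 0, -0.2, 0, 0, 0],
  [0, 0, -0.1, 0, 0, 0],
  [0, 0, 0, 0, 0, 0],
])

```text
clock: 8.25
position: [0.4889, -0.1747, 0.1078]
ee_rot: [3.141, -0.029, 0.0]
force: [-0.1, -0.1, -4.9]
width: 0.084
```

Request:
move_arm([
  [0, 0, -0.1, 0, 0, 0],
  [0, 0, -0.1, 0, 0, 0],
  [0, 0, 0, 0, 0, 0],
])

```text
clock: 8.55
position: [0.4889, -0.1746, 0.1057]
ee_rot: [3.141, -0.028, -0.0]
force: [1.2, -0.4, -5.8]
width: 0.089
```

Request:
move_arm([
  [0, 0, -0.1, 0, 0, 0],
  [0, 0, -0.1, 0, 0, 0],
  [0, 0, 0, 0, 0, 0],
])

```text
clock: 8.85
position: [0.4891, -0.1747, 0.1049]
ee_rot: [3.141, -0.028, 0.001]
force: [-5.2, 0.9, 10.4]
width: 0.091
```

Contact came at the expected height (predicted 0.105, bottom edge on the tray floor). I ease the push and release.

Request:
move_arm([
  [0, 0, 0.08, 0, 0, 0],
  [0, 0, 0, 0, 0, 0],
])

```text
clock: 9.05
position: [0.4891, -0.1747, 0.1049]
ee_rot: [3.141, -0.028, 0.001]
force: [-1.2, 0.8, 3.6]
width: 0.082
```

Request:
move_arm([
  [0, 0, 0, 0, 0, 0],
  [0, 0, 0, 0, 0, 0],
  [0, 0, 0, 0, 0, 0],
  [0, 0, 0, 0, 0, 0],
  [0, 0, 0, 0, 0, 0],
], grip=0.55)

```text
clock: 9.55
position: [0.489, -0.1746, 0.1046]
ee_rot: [3.141, -0.028, 0.0]
force: [-0.6, 0.2, -0.6]
width: 0.471
```

Request:
move_arm([
  [0, 0, 1, 0, 0, 0],
  [0, 0, 2, 0, 0, 0],
  [0, 0, 3, 0, 0, 0],
  [0, 0, 3, 0, 0, 0],
  [0, 0, 3, 0, 0, 0],
  [0, 0, 2, 0, 0, 0],
  [0, 0, 0, 0, 0, 0],
  [0, 0, 0, 0, 0, 0],
])

```text
clock: 10.35
position: [0.4889, -0.1746, 0.2451]
ee_rot: [3.141, -0.028, 0.002]
force: [0.2, -0.3, 0.3]
width: 0.553
```

```bash
python3 st.py
python3 - <<'E'
from h import *
e=cam('side'); save(e,'s5.png',(200,60,220,240),2.5)
f=lambda P:((proj(e,P)-[200,60])*2.5).round(0)
print('expected top corners at z=.123',f([[.489+i*.04,-.1745,.123] for i in(1,-1)]))
E
```

```text
10.35 [ 0.4889 -0.1746  0.2451] yaw -91.03 z [ 0.001 -0.    -1.   ] q [ 0.47  0.28 -0.29  1.81  0.09  1.06 -1.44] F [ 0.2 -0.3  0.3] w 0.553
expected top corners at z=.123 [[314. 195.]
 [393. 209.]]
```

View pics/s5.png

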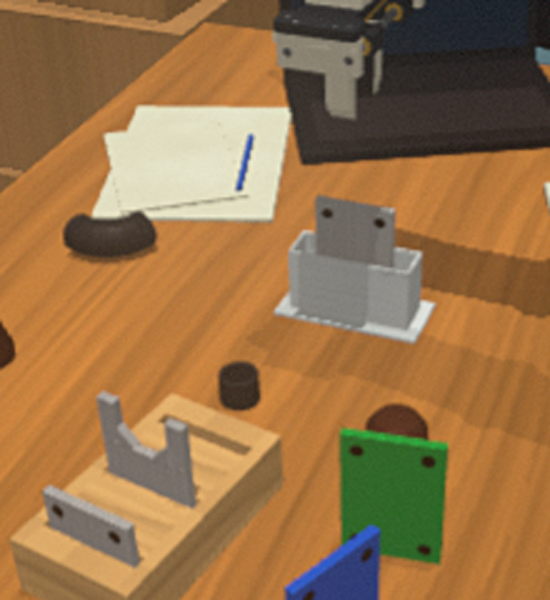

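The plate stands in the tray with top corners at (316,197) and (394,209), against (314,195) and (393,209) expected for a fully seated plate. The other two plates are still in the rack, and the gripper is clear.

```bash
python3 -c "
from h import *
print(workorder.sign_off())"
```

```text
the job is handed in; nothing more can be done
None
```

I lifted the tall plain steel plate straight up out of its slot, lowered it upright into the order tray until it touched the floor, then let go and backed the gripper clear. The job is handed in; the robot's clock stood at about 10.4 s.

- **Seating:** The plate touched down with the gripper 0.105 m above the table, as predicted for a bottom edge on the tray floor. The push at contact was about 16 N. In the last side picture its top corners were within 2 crop pixels (about 2 mm) of where a fully seated plate should show them.
- **Other plates:** The notched and short plates are still in their slots, and the blue and green look-alikes were not touched.
- **Disagreements:** The side and top cameras placed the plate about 5 mm apart before the grasp. I used a position between them, and the closer check before gripping agreed to about 2 mm. No check failed.

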